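# Snap the hub cap back on the peg carousel

### The arm

A 7-joint arm with a two-finger parallel gripper is mounted at the origin on the work surface. World frame = base frame: x ahead of the robot, y to its left, z up, the work surface at z = 0. Lengths are in m, angles in rad, forces in N, time in s.
With the tool pointing down it reaches from about 0.4 to 0.85 m from the base axis. Payload 10.4 kg.
Tool frame: the origin (TCP) lies at the very end of the fingers, on their centre line; the grasp point (between the pads) lies 19 mm behind it; x points along the fingers, z is the direction in which the jaws open and shut, and the axes are right-handed (so a half turn about x gives the same grasp; the last joint's range is limited). The gripper opens to 85 mm and grips with 20 to 120 N. Pads are 22 mm wide; open, the fingers measure 114 mm over their backs; the gripper's body (76 mm by 85 mm) begins 54 mm behind the grasp point. The pads swing forward as they close: fully open they stand 13 mm farther back than shut.
Start: joints at [1.242, 0.332, -0.065, 1.46, 0.022, 1.35, -0.088], TCP at [0.188, -0.596, 0.207] pointing down, gripper open.
Joint ranges: [-2.6, 2.6], [-0.5, 2.12], [-1.47, 1.34], [0.16, 2.42], [-1.27, 4.41], [0.06, 2.06], [-2.6, 2.6]. Speed limits (rad/s): [2.22, 2.22, 2.79, 2.79, 3.14, 3.14, 3.14].

### API

Orientations are given as a unit quaternion [x, y, z, w].
In Python, from workcell import telemetry, viewer, manip, spot_in, mark_of gives the robot as it stands. The module is installed in compiled form; this text tells all that it offers.
- The arm moves only by the shell command python3 -m crank 'ROWS' [FORCE]. ROWS is JSON, a list of rows, each a list of 3 entries, a list of its own where there are three numbers: the closure, from 0 (fully open) to 1 (shut), then the shift along the world's x, y, z in cm, then the turn, a rotation vector about the world's x, y, z in rad. A call has 1 to 12 rows; each row shifts and turns the commanded pose from where the row before left it; what a row does not reach is not made up. A row lasts 1/12 s, in which the tool goes at most 41.7 mm and 7.16 degrees, less where a joint would pass 70% of its speed; a pose out of reach is approached as far as the arm can. A call with a gripper value outside its range is refused whole. The fingers move at their own pace and stop on an object; FORCE is the grip in N (left out, the last holds). Time passes only in rows, so rows that do not move let the fingers close. It gives the time, the measured TCP pose, the force and the opening at its end, in the units of the state.
- telemetry.get_obs(): the state, without advancing time (a new reading comes with each control period).
- viewer.camera(name): name is "scene" or "top" or "wrist"; returns a dict with "frame" (480x640x3 uint8, red, green, blue), "intrinsics" (3x3 intrinsics, pixels), "k1" (the pictures are not rectified: a ray, as slopes to the right and down, at radius r is drawn at 1 + k1 r^2 times it, then the intrinsics apply), "cam_to_world" (4x4, takes a point from camera to world coordinates). Camera axes: x right, y up, looking along -z (the intrinsics and any distortion apply to the point x, -y, -z); pixel columns grow to the right and rows downward; lengths in m; the calibration is good to about 2 mm. A picture is of the moment at which its call begins. There is no depth.
- manip.hand_in(): hands the job in, once; it reports no verdict.
Trained networks look in a picture, given as the dict that the camera call returned (one of the last four; its "shot" number tells which), for a name from the list of things; names that differ only in an ending like _2 or _b are one class to them, and where a whole thing is asked for, a point or a joint stands for the part that bears it (a point fixed in the world has none). Each returns a list of dicts, best first, with "conf" (0 to 1); they miss things now and then, are a little off and sometimes report something else, mostly with a low value. They report only what shows in the picture. A call takes as long as a camera call. They do not tell look-alikes from the thing itself.
- spot_in(thing, picture): "location" ([x, y, z] in m, in the coordinates of the camera as it stood for that picture, good to about 4 mm: the middle of the surface that is visible of it).
- mark_of(thing, picture): "location" ([x, y, z] in m, in the coordinates of the camera as it stood for that picture, good to about 4 mm: a listed point, or the origin of a listed thing).
The state is a dict: "clock": time; "joint_pos": joint angles; "joint_velocities": joint speeds; "tau": joint torques, N m; "position": TCP position; "ee_rot": TCP orientation; "ft_force": force on the tool from outside, world axes, zero at the start; "torque": the same for the moment, N m; "grip_width": opening from 0.0 (shut) to 1.0 (fully open).
Only numpy, scipy, OpenCV 4.12 (cv2) and the standard library are available. Lean on these libraries where they do the work, as an engineer would, in place of code of your own. Each camera call takes 0.05 s, during which the arm holds its last target. There are 200 camera calls.

### The job

The square hub cap of the peg carousel stands mouth-up on the shelf top: turn it over so that its mouth faces down, set it over the stud in the middle of the carousel, and press it down until it clicks past the catches; keep pressing after the click until the cap sits fully home, flat on the shoulder. Finish while still holding it firmly pressed down there (a steady push of about 10 N), without letting up. Leave the brush, vase, tumbler, clip, bottle and the rest where they are.

Things in the scene. Friction and masses are not known exactly. Their poses are not given: they have to be found in the camera images.
- cap_mid (a point): Centre of the loose hub cap, a deep grey plastic cup, square outside (54 x 54 mm, flat sides, lies still on a side), 56 mm tall, about 70 g. One end (crown) is closed and flat, 5 mm thick. Its z axis points from crown to mouth (up at the start: it stands mouth-up); x and y are square to its flat sides
- cap_mouth (a point): Centre of the cap's open end, in its end plane, 28 mm from the cap's centre along z; same axes. The mouth is one round hole 36 mm across through an inward lip 5 mm thick; behind the lip the inside is 46 mm square, 51 mm deep from the mouth
- carousel: Fixed white plastic peg carousel, origin at the centre of its underside, z up. Round foot 150 mm across; above it a freely turning rotor with eight arms reaching 85 mm from the axis, with hanging clips, its highest part 50 mm above the table; above that a round flat shoulder 60 mm across, and from its middle an upright stud
- shoulder (a point): Point on the carousel's axis level with the shoulder's top face, 66 mm above the table, z up: the centre of the cap's mouth lies here when the cap is fully home, mouth flat on the shoulder, which stops it. The yaw of the cap does not matter
- stud_top (a point): Top centre of the stud, 36 mm above the shoulder. The stud is 33 mm across, tapering over its top 9 mm to 18 mm across. Four sprung steel catches stand 3.5 mm out of its sides, widest 9.5 mm above the shoulder. A cap let go on the stud rests on them, mouth about 12 mm above the shoulder; a push of 8 to 10 N gets the lip past them; the force drops (click) with the mouth 8 mm above, then little force until home
- brush: orange scrub brush, 150 x 50 x 40 mm, lying; bystander, origin under its middle
- vase: white ceramic vase, 100 mm wide, 170 mm tall; bystander, origin under its foot
- tumbler: round white plastic tumbler, 72 mm wide, 85 mm tall, mouth-up; bystander, origin under its foot
- clip: loose clothes clip, 75 x 16 x 11 mm, lying; bystander, origin under its middle
- spray: white closed bottle with grey cap, 68 mm wide, 190 mm tall; bystander, origin under its foot
Mind the look-alikes: they are no part of the job. There is more than one size of the part that bears cap_mid; the job needs the larger. What is shaped like the carousel but yellow is not meant.

How it is judged:
By the outcome, as a careful person would: the job done as asked, in the order asked, and still so for the second after the job is handed in, while the arm keeps its last pose, push and grip.
It also fails if it takes over 72 s, if anything falls off the work surface, if the arm or the gripper's body presses on something with over 40 N, if the wrist force passes 120 N, or if a joint passes its speed limit or range.

## Working session

There is one attempt and no reset: what is moved stays moved. The work goes in short steps, Python scripts to look and compute and a shell command to move; the robot and the scene stay as the last step left them, time stands still between calls to the robot, and variables do not carry over. Pictures are saved under pics/ and viewed, about 8 in all and at most 12, crops included, and the job is handed in when it is done.

```bash
mkdir -p pics; cat > h.py <<'E'
from workcell import telemetry, viewer, manip, spot_in, mark_of
import numpy as np, cv2
from scipy.spatial.transform import Rotation as R
def w(c,p):
    return (np.array(c["cam_to_world"])@np.r_[p,1])[:3]
def px(c,P):
    q=np.linalg.inv(np.array(c["cam_to_world"]))@np.r_[P,1]
    s=np.array([q[0],-q[1]])/-q[2]; s=s*(1+c["k1"]*(s@s)); K=np.array(c["intrinsics"])
    return (K@np.r_[s,1])[:2]
def ray(c,u,v,z):
    K=np.array(c["intrinsics"]); d=np.linalg.solve(K,[u,v,1])[:2]; s=d.copy()
    for _ in range(20): s=d/(1+c["k1"]*(s@s))
    T=np.array(c["cam_to_world"]); r=T[:3,:3]@np.r_[s[0],-s[1],-1]; o=T[:3,3]
    return o+r*(z-o[2])/r[2]
def save(c,n,crop=None,f=1):
    im=c["frame"][:,:,::-1]
    if crop: a,b,e,g=crop; im=im[b:g,a:e]
    cv2.imwrite("pics/"+n,cv2.resize(np.ascontiguousarray(im),None,fx=f,fy=f,interpolation=2))
def st():
    o=telemetry.get_obs(); M=R.from_quat(o["ee_rot"]).as_matrix()
    print("t",round(o["clock"],2),"p",np.round(o["position"],4),"x",M[:,0].round(3),"z",M[:,2].round(3),"F",np.round(o["ft_force"],1),"w",round(o["grip_width"],3),"q",np.round(o["joint_pos"],2)); return o
E
python3 - <<'E'
from h import *
st()
for n in ["scene","top"]:
    c=viewer.camera(n); save(c,n+"0.png")
    print(n,np.round(c["cam_to_world"],2).tolist())
    for t in ["cap_mid","cap_mouth","carousel","shoulder","stud_top","brush","vase","tumbler","clip","spray"]:
        for d in mark_of(t,c)[:4]:
            P=w(c,d["location"]); print(t,round(d["conf"],2),P.round(3),px(c,P).round())
E
```

```text
t 0.0 p [ 0.188  -0.5956  0.206 ] x [-0.001  0.001 -1.   ] z [ 0.301 -0.954 -0.001] F [-0.2  0.6  0.1] w 0.994 q [ 1.24  0.33 -0.06  1.46  0.02  1.35 -0.09]
scene [[-0.8, -0.49, 0.34, 0.93], [0.6, -0.66, 0.45, 0.51], [0.01, 0.57, 0.82, 1.0], [0.0, 0.0, 0.0, 1.0]]
cap_mid 0.81 [ 0.536 -0.293  0.015] [253. 178.]
cap_mid 0.6 [ 0.55  -0.198  0.026] [268. 199.]
cap_mouth 0.82 [ 0.541 -0.291  0.036] [251. 174.]
cap_mouth 0.75 [ 0.547 -0.199  0.055] [268. 191.]
carousel 0.94 [ 0.359  0.131 -0.   ] [404. 252.]
carousel 0.78 [ 0.572  0.158 -0.002] [345. 305.]
carousel 0.67 [0.573 0.167 0.059] [349. 296.]
carousel 0.31 [0.511 0.01  0.002] [327. 249.]
shoulder 0.65 [0.365 0.136 0.068] [408. 239.]
shoulder 0.57 [0.573 0.163 0.061] [348. 295.]
stud_top 0.97 [0.369 0.135 0.103] [409. 231.]
stud_top 0.79 [0.579 0.161 0.105] [347. 286.]
brush 0.57 [ 0.51   0.006 -0.002] [326. 249.]
vase 0.73 [0.606 0.421 0.002] [413. 406.]
vase 0.62 [0.76  0.012 0.003] [244. 303.]
tumbler 0.66 [0.758 0.012 0.001] [244. 303.]
clip 0.68 [ 0.671 -0.005  0.001] [271. 278.]
spray 0.71 [ 0.619 -0.422  0.002] [205. 166.]
s
[... 195 characters left out ...]
 244.]
cap_mid 0.82 [ 0.533 -0.292  0.02 ] [448. 250.]
cap_mouth 0.69 [ 0.535 -0.292  0.037] [450. 249.]
cap_mouth 0.56 [ 0.543 -0.192  0.055] [407. 243.]
carousel 0.93 [ 0.575  0.161 -0.003] [252. 233.]
carousel 0.92 [0.359 0.138 0.002] [258. 326.]
carousel 0.6 [0.571 0.165 0.068] [245. 229.]
shoulder 0.88 [0.362 0.14  0.064] [253. 326.]
shoulder 0.77 [0.571 0.163 0.063] [246. 229.]
stud_top 0.62 [0.575 0.16  0.099] [245. 225.]
stud_top 0.6 [0.359 0.137 0.099] [253. 328.]
brush 0.95 [0.507 0.006 0.002] [317. 262.]
vase 0.6 [0.599 0.423 0.   ] [143. 222.]
tumbler 0.97 [ 0.755  0.015 -0.   ] [315. 159.]
clip 0.65 [ 0.666  0.004 -0.001] [319. 195.]
spray 0.67 [ 0.615 -0.417 -0.   ] [497. 218.]
```

View pics/scene0.png

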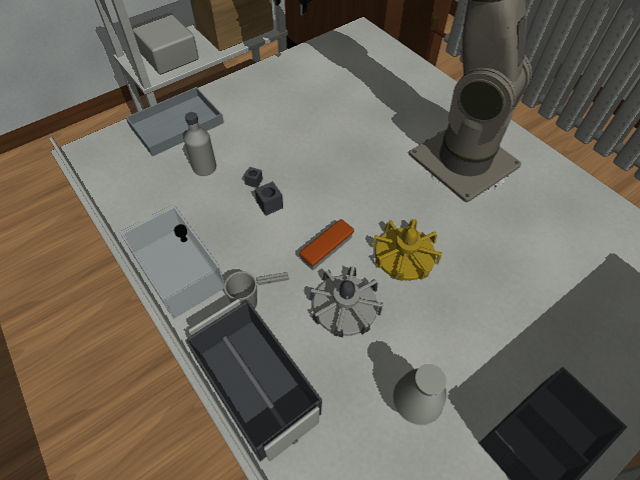

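View pics/top0.png

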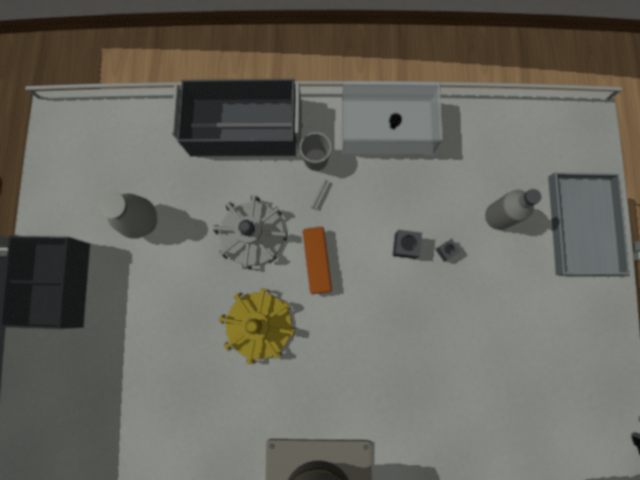

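Scene: white carousel at (345,300), yellow decoy at (405,250), two grey cups at (268,197) and (253,177), brush, clip and tumbler between.
Candidates for the cap: larger cup, scene (268,197) / top (408,243), and smaller cup, scene (253,177) / top (448,250). I choose the larger one. The carousel is the white one at top (250,232), not the yellow one at (258,326). A close crop will check the choice and the yaw.

```bash
python3 - <<'E'
from h import *
a=viewer.camera("top"); b=viewer.camera("scene")
A=a["frame"][210:280,370:480]; B=b["frame"][150:220,225:335]
im=np.hstack([cv2.resize(x,None,fx=3.6,fy=3.6,interpolation=cv2.INTER_CUBIC) for x in (A,B)])[:,:,::-1]
cv2.imwrite("pics/crop1.png",np.clip(im.astype(float)*1.6,0,255).astype(np.uint8))
for t in ["cap_mid","cap_mouth","shoulder","stud_top"]:
  for c in (a,b):
    for d in mark_of(t,c)[:3]: print(t,round(d["conf"],2),w(c,d["location"]).round(4))
E
```

```text
cap_mid 0.81 [ 0.5325 -0.2909  0.0195]
cap_mid 0.57 [ 0.5458 -0.197   0.0322]
cap_mid 0.83 [ 0.5347 -0.2923  0.0165]
cap_mid 0.7 [ 0.5502 -0.199   0.0241]
cap_mouth 0.93 [ 0.5452 -0.1916  0.0537]
cap_mouth 0.78 [ 0.5355 -0.2919  0.0383]
cap_mouth 0.87 [ 0.5469 -0.1963  0.0525]
cap_mouth 0.82 [ 0.5385 -0.2911  0.0375]
shoulder 0.74 [0.3628 0.1385 0.062 ]
shoulder 0.65 [0.5694 0.1609 0.0667]
shoulder 0.52 [ 5.045e-01  5.900e-03 -4.000e-04]
shoulder 0.87 [0.3664 0.1365 0.0662]
shoulder 0.76 [0.5744 0.1627 0.0643]
shoulder 0.46 [ 0.5468 -0.1994  0.0528]
stud_top 0.86 [0.5739 0.1592 0.0975]
stud_top 0.72 [0.36   0.1347 0.1005]
stud_top 0.67 [0.368  0.132  0.1022]
stud_top 0.6 [0.5732 0.1651 0.1061]
```

View pics/crop1.png

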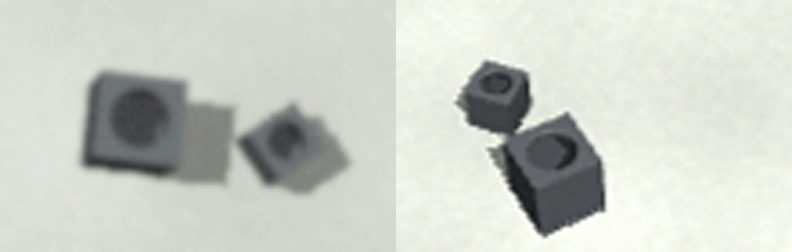

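The crop confirms it. The larger cup, left in the top crop at (140,120), is mouth-up and yawed about -6°. The small one is to its right at (288,140). I'll move above the larger cup.

```bash
python3 -m crank '[[0,[2.4,2.7,0.2],[0,0,-0.035]],[0,[2.4,2.7,0.2],[0,0,-0.035]],[0,[2.4,2.7,0.2],[0,0,-0.035]],[0,[2.4,2.7,0.2],[0,0,-0.035]],[0,[2.4,2.7,0.2],[0,0,-0.035]],[0,[2.4,2.7,0.2],[0,0,-0.035]],[0,[2.4,2.7,0.2],[0,0,-0.035]],[0,[2.4,2.7,0.2],[0,0,-0.035]],[0,[2.4,2.7,0.2],[0,0,-0.035]],[0,[2.4,2.7,0.2],[0,0,-0.035]],[0,[2.4,2.7,0.2],[0,0,-0.035]],[0,[2.4,2.7,0.2],[0,0,-0.035]]]' 80
python3 -m crank '[[0,[1.8,2.5,0],[0,0,0]],[0,[1.8,2.5,0],[0,0,0]],[0,[1.8,2.5,0],[0,0,0]],[0,[0,0,0],[0,0,0]],[0,[0,0,0],[0,0,0]]]'
python3 - <<'E'
from h import *
st()
c=viewer.camera("wrist"); save(c,"w1.png")
for t in ["cap_mid","cap_mouth"]:
    for d in mark_of(t,c)[:4]:
        P=w(c,d["location"]); print(t,round(d["conf"],2),P.round(4),px(c,P).round())
E
```

```text
clock: 2.6
position: [0.4771, -0.2706, 0.2312]
ee_rot: [-0.528, -0.47, 0.528, -0.47]
ft_force: [-0.1, -0.8, -0.5]
grip_width: 0.998
clock: 3.02
position: [0.531, -0.1951, 0.2308]
ee_rot: [0.527, 0.472, -0.527, 0.472]
ft_force: [-1.2, -0.3, 0.4]
grip_width: 0.996
t 3.02 p [ 0.531  -0.1951  0.2308] x [ 0.  0. -1.] z [-0.11  -0.994 -0.   ] F [-1.2 -0.3  0.4] w 0.996 q [ 0.61  0.22 -0.39  1.57  0.08  1.37 -1.47]
cap_mid 0.92 [ 0.5469 -0.1959  0.0278] [319. 178.]
cap_mouth 0.9 [ 0.5501 -0.1993  0.0583] [322. 181.]
cap_mouth 0.89 [ 0.5392 -0.2895  0.041 ] [424. 178.]
```

View pics/w1.png

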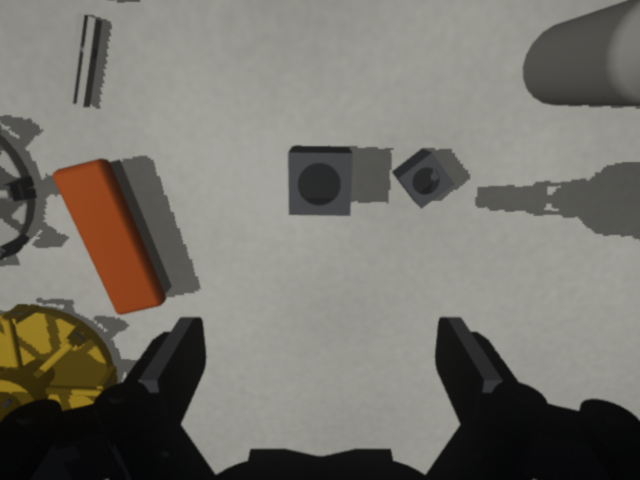

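The jaws already line up with the cap: its top face spans px (289..351, 153..215). I'll work out the exact centre, and test tool tilts in the air, inward first and then outward.

```bash
python3 - <<'E'
from h import *
c=viewer.camera("wrist")
for p in [(320,184),(289,153),(351,153),(351,215),(289,215)]: print(ray(c,*p,0.056).round(4))
E
python3 -m crank '[[0,[0,0,0],[0.012,0.109,0]],[0,[0,0,0],[0.012,0.109,0]],[0,[0,0,0],[0.012,0.109,0]],[0,[0,0,0],[0.012,0.109,0]],[0,[0,0,0],[0,0,0]],[0,[0,0,0],[0,0,0]]]'
python3 -c "from h import *;st()"
python3 -m crank '[[0,[0,0,0],[-0.013,-0.119,0]],[0,[0,0,0],[-0.013,-0.119,0]],[0,[0,0,0],[-0.013,-0.119,0]],[0,[0,0,0],[-0.013,-0.119,0]],[0,[0,0,0],[-0.013,-0.119,0]],[0,[0,0,0],[-0.013,-0.119,0]],[0,[0,0,0],[-0.013,-0.119,0]],[0,[0,0,0],[-0.013,-0.119,0]],[0,[0,0,0],[-0.013,-0.119,0]],[0,[0,0,0],[-0.013,-0.119,0]],[0,[0,0,0],[-0.013,-0.119,0]],[0,[0,0,0],[-0.013,-0.119,0]]]'
python3 -c "from h import *;st()"
```

```text
[ 0.5456 -0.2006  0.056 ]
[ 0.5745 -0.1779  0.056 ]
[ 0.5685 -0.2294  0.056 ]
[ 0.5151 -0.2245  0.056 ]
[ 0.5214 -0.1703  0.056 ]
clock: 3.72
position: [0.5303, -0.1975, 0.228]
ee_rot: [-0.412, -0.575, 0.618, -0.344]
ft_force: [-0.3, -0.1, 0.2]
grip_width: 0.998
t 3.72 p [ 0.5303 -0.1975  0.228 ] x [-0.425  0.048 -0.904] z [-0.114 -0.993  0.001] F [-0.3 -0.1  0.2] w 0.998 q [ 0.46  0.58 -0.36  1.17  0.2   1.87 -1.55]
clock: 4.72
position: [0.5309, -0.195, 0.2348]
ee_rot: [0.682, 0.194, -0.263, 0.654]
ft_force: [1.4, 1.8, -0.0]
grip_width: 0.999
t 4.72 p [ 0.5309 -0.195   0.2348] x [ 0.786 -0.078 -0.613] z [-0.104 -0.995 -0.006] F [ 1.4  1.8 -0. ] w 0.999 q [ 0.51 -0.33 -0.05  2.37 -0.95  0.36 -0.45]
```

```bash
python3 -m crank '[[0,[2,0,0],[0,0,0]],[0,[2,0,0],[0,0,0]],[0,[2,0,0],[-0.01,-0.1,0]],[0,[1,0,0],[-0.01,-0.1,0]],[0,[0,0,0],[-0.01,-0.1,0]],[0,[0,0,0],[0,0,0]]]'
python3 -c "from h import *;st()"
```

```text
clock: 5.22
position: [0.5828, -0.1944, 0.2632]
ee_rot: [0.683, 0.161, -0.223, 0.677]
ft_force: [-0.1, -0.1, -0.6]
grip_width: 1.001
t 5.22 p [ 0.5828 -0.1944  0.2632] x [ 0.849 -0.082 -0.522] z [-0.087 -0.996  0.015] F [-0.1 -0.1 -0.6] w 1.001 q [ 0.09 -0.3   0.28  2.35 -1.11  0.2  -0.24]
```

```bash
python3 -m crank '[[0,[2,0,-1],[0,0,0]],[0,[2,0,-1],[0,0,0]],[0,[2,0,-1],[0,0,0]],[0,[2,0,-1],[0,0,0]],[0,[2,0,-1],[0,0,0]],[0,[0,0,-1],[0,0,0]]]'
python3 -c "from h import *;st()"
python3 -m crank '[[0,[0,0,-2],[-0.01,-0.07,0]],[0,[0,0,-2],[-0.01,-0.07,0]],[0,[0,0,-2],[0,0,0]],[0,[0,0,0],[0,0,0]]]'
python3 -c "from h import *;st()"
```

```text
clock: 5.72
position: [0.6382, -0.1981, 0.2379]
ee_rot: [0.686, 0.165, -0.221, 0.673]
ft_force: [-0.0, 0.6, 0.7]
grip_width: 1.001
t 5.72 p [ 0.6382 -0.1981  0.2379] x [ 0.848 -0.072 -0.526] z [-0.081 -0.997  0.005] F [-0.   0.6  0.7] w 1.001 q [-0.62 -0.25  0.92  2.29 -1.27  0.06 -0.02]
clock: 6.05
position: [0.6163, -0.2233, 0.2289]
ee_rot: [0.693, 0.169, -0.187, 0.675]
ft_force: [0.5, -0.3, 0.0]
grip_width: 0.999
t 6.05 p [ 0.6163 -0.2233  0.2289] x [ 0.873 -0.019 -0.487] z [-0.032 -0.999 -0.018] F [ 0.5 -0.3  0. ] w 0.999 q [-0.8  -0.45  1.19  2.32 -1.27  0.07  0.2 ]
```

The outward radial tilt runs into wrist limits (q5 and q6). The q5 range suggests tilting sideways, in the y-z plane, is far freer. I'll return to tool-down, yaw 90° so the jaws are along x, and test that.

```bash
python3 -m crank '[[0,[-0.5,0.3,0],[0,0.106,0]],[0,[-0.5,0.3,0],[0,0.106,0]],[0,[-0.5,0.3,0],[0,0.106,0]],[0,[-0.5,0.3,0],[0,0.106,0]],[0,[-0.5,0.3,0],[0,0.106,0]],[0,[-0.5,0.3,0],[0,0.106,0]],[0,[-0.5,0.3,0],[0,0.106,0]],[0,[-0.5,0.3,0],[0,0.106,0]],[0,[-0.5,0.3,0],[0,0.106,0]],[0,[-0.5,0,0],[0,0.106,0]],[0,[0,0,0],[0,0,0]]]'
python3 -c "from h import *;st()"
python3 -m crank '[[0,[0,0,0],[0,0,0.12]],[0,[0,0,0],[0,0,0.12]],[0,[0,0,0],[0,0,0.12]],[0,[0,0,0],[0,0,0.12]],[0,[0,0,0],[0,0,0.12]],[0,[0,0,0],[0,0,0.12]],[0,[0,0,0],[0,0,0.12]],[0,[0,0,0],[0,0,0.12]],[0,[0,0,0],[0,0,0.12]],[0,[0,0,0],[0,0,0.12]],[0,[0,0,0],[0,0,0.12]],[0,[0,0,0],[0,0,0.12]]]'
python3 -c "from h import *;st()"
```

```text
clock: 6.97
position: [0.5989, -0.2036, 0.2789]
ee_rot: [0.597, 0.365, -0.367, 0.613]
ft_force: [-0.7, 0.8, 0.7]
grip_width: 0.997
t 6.97 p [ 0.5989 -0.2036  0.2789] x [ 0.464 -0.014 -0.885] z [ 0.009 -1.     0.02 ] F [-0.7  0.8  0.7] w 0.997 q [ 0.1  -0.03  0.23  1.81 -0.17  0.9  -1.15]
clock: 7.97
position: [0.5971, -0.2053, 0.2759]
ee_rot: [0.214, 0.666, 0.127, 0.703]
ft_force: [0.5, 0.3, 0.1]
grip_width: 0.998
t 7.97 p [ 0.5971 -0.2053  0.2759] x [ 0.08   0.463 -0.883] z [ 0.991 -0.132  0.021] F [0.5 0.3 0.1] w 0.998 q [ 0.33  0.45  0.27  1.27 -0.56  1.64  0.48]
```

```bash
python3 -m crank '[[0,[0,0,0],[0.12,0,0]],[0,[0,0,0],[0.12,0,0]],[0,[0,0,0],[0.12,0,0]],[0,[0,0,0],[0.12,0,0]],[0,[0,0,0],[0.12,0,0]],[0,[0,0,0],[0.12,0,0]],[0,[0,0,0],[0.12,0,0]],[0,[0,0,0],[0,0,0]]]'
python3 -c "from h import *;st()"
```

```text
clock: 8.63
position: [0.5959, -0.2065, 0.2704]
ee_rot: [0.49, 0.556, 0.385, 0.55]
ft_force: [-0.7, -0.0, -2.5]
grip_width: 1.0
t 8.63 p [ 0.5959 -0.2065  0.2704] x [ 0.086  0.968 -0.234] z [ 0.989 -0.111 -0.097] F [-0.7 -0.  -2.5] w 1.0 q [ 0.71  0.87  0.03  1.1  -1.08  2.04  0.51]
```

Sideways tilt reaches 76° cleanly. Now to the pre-grasp: hand leaning 30° to +y, tool pointing toward -y.

```bash
python3 -m crank '[[0,[-0.3,0.5,-0.5],[-0.115,0.014,0]],[0,[-0.3,0.5,-0.5],[-0.115,0.014,0]],[0,[-0.3,0.5,-0.5],[-0.115,0.014,0]],[0,[-0.3,0.5,-0.5],[-0.115,0.014,0]],[0,[-0.3,0.5,-0.5],[-0.115,0.014,0]],[0,[-0.3,0.5,-0.5],[-0.115,0.014,0]],[0,[-0.3,0.5,-0.5],[-0.115,0.014,0]],[0,[-0.3,0.5,-0.5],[-0.115,0.014,0]],[0,[-0.3,0.5,-0.5],[-0.115,0.014,0]],[0,[-0.3,0.5,-0.5],[-0.115,0.014,0]],[0,[-0.3,0.5,-0.5],[-0.115,0.014,0]],[0,[-0.3,0.5,-0.5],[-0.115,0.014,0]]]'
python3 -m crank '[[0,[-0.2,0.5,-1],[-0.115,0.014,0]],[0,[-0.2,0.5,-1],[-0.115,0.014,0]],[0,[0,0.5,-1],[-0.115,0.014,0]],[0,[0,0.5,-1],[-0.115,0.014,0]],[0,[0,0,0],[0,0,0]]]'
cat > g.py <<'E'
from h import *
import sys
# usage: g.py Gx Gy Gz heading_deg tilt_deg back_cm : tool x = sin(t)*h - cos(t) z ; prints shift/turn to get there
def goal(G,hd,t,back=0):
    h=np.array([np.cos(np.radians(hd)),np.sin(np.radians(hd)),0]); t=np.radians(t)
    x=np.sin(t)*h-np.cos(t)*np.array([0,0,1]); z=np.cross(h,[0,0,1])
    M=np.c_[x,np.cross(z,x),z]; return np.array(G)+(0.019-back/100)*x,M
if __name__=="__main__":
    a=[float(v) for v in sys.argv[1:]]; o=st(); P,M=goal(a[:3],a[3],a[4],a[5] if len(a)>5 else 0)
    print("shift cm",((P-o["position"])*100).round(2),"turn",(R.from_matrix(M)*R.from_quat(o["ee_rot"]).inv()).as_rotvec().round(3))
E
python3 g.py 0.546 -0.199 0.030 83.3 -30 10
```

```text
clock: 9.63
position: [0.5625, -0.1445, 0.2198]
ee_rot: [0.045, 0.713, -0.097, 0.693]
ft_force: [-0.3, 0.5, -0.4]
grip_width: 1.001
clock: 10.05
position: [0.5575, -0.1168, 0.1736]
ee_rot: [-0.12, 0.695, -0.254, 0.662]
ft_force: [-0.8, 2.0, -0.8]
grip_width: 1.001
t 10.05 p [ 0.5575 -0.1168  0.1736] x [-0.094 -0.503 -0.859] z [ 0.981 -0.194  0.006] F [-0.8  2.  -0.8] w 1.001 q [-0.31  0.33  0.15  1.66  0.46  1.38 -0.5 ]
shift cm [-0.67 -4.2  -7.35] turn [0.014 0.004 0.078]
```

```bash
python3 -m crank '[[0,[-0.2,-1.1,-1.9],[0.004,0,0.02]],[0,[-0.2,-1.1,-1.9],[0.004,0,0.02]],[0,[-0.2,-1.0,-1.8],[0.004,0,0.02]],[0,[-0.1,-1.0,-1.8],[0.002,0,0.018]],[0,[0,0,0],[0,0,0]],[0,[0,0,0],[0,0,0]]]'
python3 g.py 0.546 -0.199 0.030 83.3 -30 0
python3 - <<'E'
from h import *
c=viewer.camera("wrist"); save(c,"w2.png")
for d in mark_of("cap_mid",c)[:3]: print(round(d["conf"],2),w(c,d["location"]).round(4))
E
```

```text
clock: 10.55
position: [0.5501, -0.1665, 0.1037]
ee_rot: [-0.136, 0.692, -0.227, 0.672]
ft_force: [0.1, 1.7, 0.3]
grip_width: 1.002
t 10.55 p [ 0.5501 -0.1665  0.1037] x [-0.059 -0.492 -0.868] z [ 0.991 -0.131  0.007] F [0.1 1.7 0.3] w 1.002 q [-0.25  0.35  0.17  1.78  0.49  1.17 -0.45]
shift cm [-0.52 -4.2  -9.01] turn [-0.004  0.007  0.014]
0.86 [ 0.5482 -0.196   0.0273]
0.81 [ 0.5341 -0.2903  0.0174]
```

View pics/w2.png

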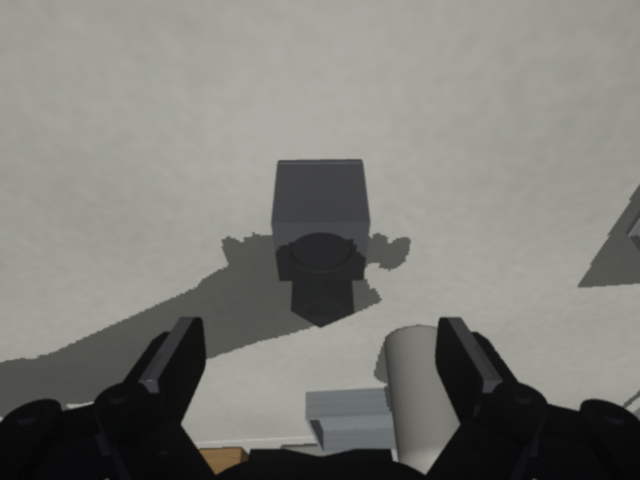

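The wrist view shows the cap centred between the fingers at (321,220), square to the jaws. Next I'll advance and close.

```bash
python3 -m crank '[[0,[-0.1,-1.0,-2.2],[0,0,0.01]],[0,[-0.1,-1.0,-2.2],[0,0,0]],[0,[-0.1,-1.0,-2.2],[0,0,0]],[0,[-0.1,-1.0,-2.2],[0,0,0]],[0,[0,0,0],[0,0,0]],[0,[0,0,0],[0,0,0]]]'
python3 g.py 0.546 -0.198 0.030 83.3 -30 0
python3 -m crank '[[1,[0,0,0],[0,0,0]],[1,[0,0,0],[0,0,0]],[1,[0,0,0],[0,0,0]],[1,[0,0,0],[0,0,0]],[1,[0,0,0],[0,0,0]],[1,[0,0,0],[0,0,0]],[1,[0,0,0],[0,0,0]],[1,[0,0,0],[0,0,0]]]' 60
python3 -c "from h import *;st()"
```

```text
clock: 11.15
position: [0.5467, -0.2058, 0.0155]
ee_rot: [-0.14, 0.691, -0.223, 0.673]
ft_force: [1.0, 0.9, 0.3]
grip_width: 0.999
t 11.15 p [ 0.5467 -0.2058  0.0155] x [-0.055 -0.494 -0.868] z [ 0.993 -0.12   0.005] F [1.  0.9 0.3] w 0.999 q [-0.2   0.47  0.19  1.85  0.52  0.98 -0.47]
shift cm [-0.18 -0.17 -0.2 ] turn [-0.003  0.005  0.004]
clock: 11.82
position: [0.548, -0.2052, 0.0167]
ee_rot: [-0.14, 0.69, -0.223, 0.674]
ft_force: [-0.5, 4.0, 7.9]
grip_width: 0.617
t 11.82 p [ 0.548  -0.2052  0.0167] x [-0.052 -0.494 -0.868] z [ 0.993 -0.119  0.008] F [-0.5  4.   7.9] w 0.617 q [-0.2   0.46  0.19  1.85  0.53  0.98 -0.47]
```

Gripped at about 52 mm. I'll lift and rotate 90° about the jaw axis.

```bash
python3 -m crank '[[1,[0,0,2.5],[0,0,0]],[1,[0,0,3.5],[0,0,0]],[1,[0,0.5,3],[0.111,-0.013,0]],[1,[0.3,0.5,0],[0.111,-0.013,0]],[1,[0.3,0.7,0],[0.111,-0.013,0]],[1,[0.3,0.7,0],[0.111,-0.013,0]],[1,[0.3,0.7,0],[0.111,-0.013,0]],[1,[0.3,0.7,0],[0.111,-0.013,0]],[1,[0.3,0.7,0],[0.111,-0.013,0]],[1,[0.3,0.7,0],[0.111,-0.013,0]],[1,[0.3,0.7,0],[0.111,-0.013,0]],[1,[0.3,0.7,0],[0.111,-0.013,0]]]'
python3 -m crank '[[1,[0.3,0.7,0],[0.111,-0.013,0]],[1,[0.3,0.7,0],[0.111,-0.013,0]],[1,[0.3,0.7,0],[0.111,-0.013,0]],[1,[0.3,0.7,0],[0.111,-0.013,0]],[1,[0,0,0],[0,0,0]],[1,[0,0,0],[0,0,0]]]'
python3 g.py 0.585 -0.12 0.028 83.3 60 0
```

```text
clock: 12.82
position: [0.5745, -0.1406, 0.1071]
ee_rot: [0.25, 0.66, 0.168, 0.688]
ft_force: [-0.1, 0.8, -1.7]
grip_width: 0.62
clock: 13.32
position: [0.5848, -0.1128, 0.1035]
ee_rot: [0.39, 0.592, 0.313, 0.631]
ft_force: [0.3, 0.6, 0.4]
grip_width: 0.619
t 13.32 p [ 0.5848 -0.1128  0.1035] x [ 0.102  0.858 -0.504] z [ 0.993 -0.122 -0.006] F [0.3 0.6 0.4] w 0.619 q [ 0.62  0.75 -0.03  1.48 -0.86  1.57  0.77]
shift cm [ 0.21  0.91 -8.5 ] turn [ 0.003 -0.007  0.005]
```

```bash
python3 -m crank '[[1,[0,0.2,-2.5],[0,0,0]],[1,[0,0.2,-2.5],[0,0,0]],[1,[0,0.2,-2.2],[0,0,0]],[1,[0,0,-0.4],[0,0,0]],[1,[0,0,0],[0,0,0]],[1,[0,0,0],[0,0,0]]]'
python3 g.py 0.585 -0.12 0.030 83.3 60 0
python3 - <<'E'
from h import *
c=viewer.camera("scene"); save(c,"s3.png",(200,130,400,280),4)
for t in ["cap_mid","cap_mouth"]:
    for d in mark_of(t,c)[:3]: print(t,round(d["conf"],2),w(c,d["location"]).round(4))
E
```

```text
clock: 13.82
position: [0.5864, -0.1064, 0.0311]
ee_rot: [0.388, 0.591, 0.314, 0.633]
ft_force: [0.8, -0.3, -1.0]
grip_width: 0.616
t 13.82 p [ 0.5864 -0.1064  0.0311] x [ 0.103  0.857 -0.505] z [ 0.993 -0.12  -0.001] F [ 0.8 -0.3 -1. ] w 0.616 q [ 0.62  0.85 -0.04  1.48 -0.86  1.49  0.85]
shift cm [ 0.05  0.27 -1.06] turn [ 0.005 -0.002  0.004]
cap_mid 0.79 [ 0.587  -0.1204  0.0361]
cap_mid 0.35 [ 0.6233 -0.4218 -0.0007]
cap_mouth 0.79 [ 0.5833 -0.1494  0.0391]
```

View pics/s3.png

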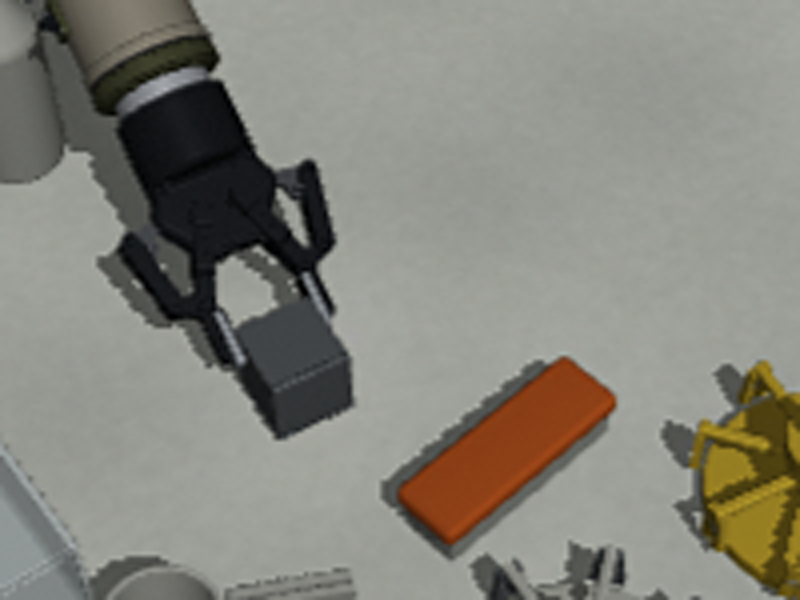

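The cap is held sideways with its crown toward +y, mouth toward the hand. I'll lower the last centimetre.

```bash
python3 -m crank '[[1,[0,0,-0.5],[0,0,0]],[1,[0,0,-0.3],[0,0,0]],[1,[0,0,0],[0,0,0]],[1,[0,0,0],[0,0,0]]]'
python3 -c "from h import *;st()"
python3 -m crank '[[1,[0,0,-0.2],[0,0,0]],[1,[0,0,0],[0,0,0]],[1,[0,0,0],[0,0,0]]]'
python3 -c "from h import *;st()"
```

```text
clock: 14.3
position: [0.5864, -0.1072, 0.0222]
ee_rot: [0.389, 0.591, 0.314, 0.633]
ft_force: [-0.2, -0.7, -1.2]
grip_width: 0.619
t 14.3 p [ 0.5864 -0.1072  0.0222] x [ 0.105  0.857 -0.504] z [ 0.993 -0.122 -0.001] F [-0.2 -0.7 -1.2] w 0.619 q [ 0.62  0.86 -0.04  1.48 -0.86  1.48  0.86]
clock: 14.55
position: [0.5851, -0.1058, 0.0189]
ee_rot: [0.391, 0.591, 0.315, 0.631]
ft_force: [1.2, -5.2, 10.5]
grip_width: 0.612
t 14.55 p [ 0.5851 -0.1058  0.0189] x [ 0.103  0.86  -0.5  ] z [ 0.993 -0.122 -0.005] F [ 1.2 -5.2 10.5] w 0.612 q [ 0.62  0.87 -0.04  1.48 -0.86  1.48  0.87]
```

```bash
python3 -m crank '[[0,[0,0,0.1],[0,0,0]],[0,[0,0,0],[0,0,0]],[0,[0,0,0],[0,0,0]],[0,[0,0,0],[0,0,0]],[0,[0,0,0],[0,0,0]],[0,[0,0,0],[0,0,0]],[0,[0,0,2],[0,0,0]],[0,[0,0,3],[0,0,0]],[0,[0,0,3],[0,0,0]],[0,[0,0,3],[0,0,0]],[0,[0,0.5,3],[-0.111,0.013,0]],[0,[0,0.5,1],[-0.111,0.013,0]]]'
python3 -m crank '[[0,[0,0.5,0],[-0.111,0.013,0]],[0,[0,0.5,0],[-0.111,0.013,0]],[0,[0,0.5,0],[-0.111,0.013,0]],[0,[0,0.5,0],[-0.111,0.013,0]],[0,[0,0.5,0],[-0.111,0.013,0]],[0,[0,0.5,0],[-0.111,0.013,0]],[0,[0,0.5,0],[-0.111,0.013,0]],[0,[0,0.5,0],[-0.111,0.013,0]],[0,[0,0.5,0],[-0.111,0.013,0]],[0,[0,0.5,0],[-0.111,0.013,0]],[0,[0,0,0],[0,0,0]],[0,[0,0,0],[0,0,0]]]'
python3 - <<'E'
from h import *
st()
for n in ("wrist","top","scene"):
    c=viewer.camera(n); 
    if n=="wrist": save(c,"w4.png")
    for t in ["cap_mid","cap_mouth"]:
        for d in mark_of(t,c)[:3]: print(n,t,round(d["conf"],2),w(c,d["location"]).round(4))
E
```

```text
clock: 15.55
position: [0.586, -0.0988, 0.1724]
ee_rot: [0.321, 0.63, 0.239, 0.665]
ft_force: [1.2, 0.5, 1.9]
grip_width: 1.003
clock: 16.55
position: [0.5852, -0.0428, 0.1691]
ee_rot: [-0.064, 0.703, -0.145, 0.693]
ft_force: [0.7, -0.7, 1.3]
grip_width: 0.997
t 16.55 p [ 0.5852 -0.0428  0.1691] x [-0.032 -0.29  -0.956] z [ 0.993 -0.116  0.002] F [ 0.7 -0.7  1.3] w 0.997 q [-0.2   0.31  0.02  1.6   0.29  1.32 -0.38]
wrist cap_mid 0.61 [ 0.5802 -0.1209  0.0274]
wrist cap_mid 0.6 [ 0.5329 -0.2901  0.0182]
wrist cap_mouth 0.86 [ 0.5424 -0.2887  0.0364]
wrist cap_mouth 0.77 [ 0.5805 -0.1463  0.0246]
top cap_mid 0.8 [ 0.5821 -0.1177  0.0303]
top cap_mid 0.8 [ 0.531  -0.2909  0.0183]
top cap_mouth 0.86 [ 0.5329 -0.2931  0.0364]
top cap_mouth 0.81 [ 0.5754 -0.1453  0.0264]
scene cap_mid 0.81 [ 0.5859 -0.1194  0.0266]
scene cap_mid 0.77 [ 0.5342 -0.2907  0.0179]
scene cap_mouth 0.95 [ 0.5822 -0.1464  0.0256]
scene cap_mouth 0.63 [ 0.5385 -0.2927  0.0388]
scene cap_mouth 0.28 [ 0.5896 -0.1192  0.0253]
```

View pics/w4.png

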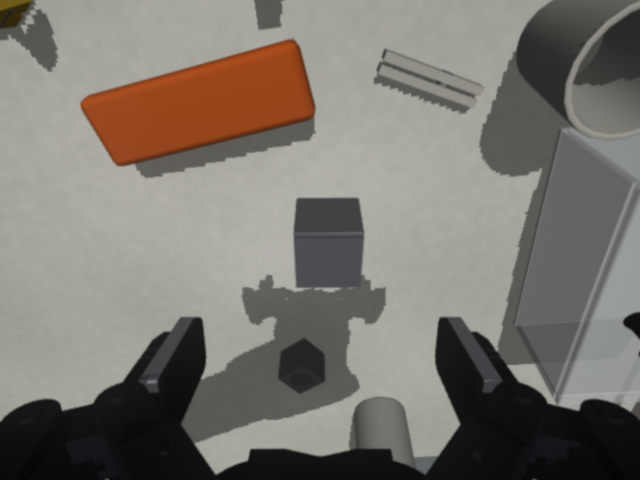

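The cap lies on its side at (328,242), square to the jaws, and nothing else has moved. I'll align for the second grasp.

```bash
python3 g.py 0.583 -0.116 0.029 83.3 -30 8
```

```text
t 17.0 p [ 0.5853 -0.047   0.1701] x [-0.032 -0.29  -0.956] z [ 0.992 -0.123  0.004] F [-1.1  0.2  0.1] w 1.001 q [-0.2   0.31  0.02  1.6   0.29  1.32 -0.38]
shift cm [ 0.13 -3.87 -8.82] turn [-0.225  0.031  0.006]
```

```bash
python3 -m crank '[[0,[0.1,-0.8,-1.9],[-0.112,0.015,0]],[0,[0,-1.0,-2.0],[-0.113,0.016,0]],[0,[0,-1.0,-2.4],[0,0,0]],[0,[0,-1.0,-2.4],[0,0,0]],[0,[0,0,0],[0,0,0]],[0,[0,0,0],[0,0,0]]]'
python3 g.py 0.583 -0.116 0.029 83.3 -30 0
```

```text
clock: 17.5
position: [0.5855, -0.085, 0.0826]
ee_rot: [-0.141, 0.693, -0.225, 0.67]
ft_force: [-0.5, -0.7, 1.7]
grip_width: 1.0
t 17.5 p [ 0.5855 -0.085   0.0826] x [-0.063 -0.497 -0.865] z [ 0.992 -0.122 -0.002] F [-0.5 -0.7  1.7] w 1.0 q [-0.27  0.46  0.05  1.67  0.49  1.25 -0.56]
shift cm [-0.36 -4.04 -7.  ] turn [ 0.001 -0.002  0.006]
```

```bash
python3 -m crank '[[0,[-0.1,-1.0,-1.7],[0,0,0]],[0,[-0.1,-1.0,-1.7],[0,0,0]],[0,[-0.1,-1.0,-1.7],[0,0,0]],[0,[-0.1,-1.0,-1.7],[0,0,0]],[0,[0,0,0],[0,0,0]],[1,[0,0,0],[0,0,0]],[1,[0,0,0],[0,0,0]],[1,[0,0,0],[0,0,0]],[1,[0,0,0],[0,0,0]],[1,[0,0,0],[0,0,0]],[1,[0,0,0],[0,0,0]],[1,[0,0,0],[0,0,0]]]' 80
python3 g.py 0.583 -0.116 0.029 83.3 -30 0
```

```text
clock: 18.5
position: [0.5843, -0.1227, 0.0172]
ee_rot: [-0.141, 0.691, -0.224, 0.672]
ft_force: [-0.5, 3.8, 7.9]
grip_width: 0.611
t 18.5 p [ 0.5843 -0.1227  0.0172] x [-0.056 -0.496 -0.867] z [ 0.993 -0.119  0.004] F [-0.5  3.8  7.9] w 0.611 q [-0.23  0.53  0.07  1.73  0.53  1.1  -0.58]
shift cm [-0.24 -0.28 -0.46] turn [-0.001  0.004  0.003]
```

Gripped. I'll lift, rotate the second 90°, and carry it towards the stud.

```bash
python3 -m crank '[[1,[0,0,2.5],[0,0,0]],[1,[0,0,3.5],[0,0,0]],[1,[0,0,3.5],[0,0,0]],[1,[0,0,3.5],[0,0,0]],[1,[0,0.5,1],[0.111,-0.013,0]],[1,[0,1,1],[0.111,-0.013,0]],[1,[0,1.5,0.5],[0.111,-0.013,0]],[1,[0,1.5,0.5],[0.111,-0.013,0]],[1,[0,1.5,0.5],[0.111,-0.013,0]],[1,[0,1.5,0],[0.111,-0.013,0]],[1,[0,1.5,0],[0.111,-0.013,0]],[1,[0,1.5,0],[0.111,-0.013,0]]]'
python3 -m crank '[[1,[0,1.5,0],[0.111,-0.013,0]],[1,[0,1.5,0],[0.111,-0.013,0]],[1,[0,1.5,0],[0.111,-0.013,0]],[1,[0,1.5,0],[0.111,-0.013,0]],[1,[0,1.5,0],[0.111,-0.013,0]],[1,[0,1,0],[0.111,-0.013,0]],[1,[0,0,0],[0,0,0]],[1,[0,0,0],[0,0,0]]]'
python3 g.py 0.573 0.155 0.176 83.3 60 0
```

```text
clock: 19.5
position: [0.5835, -0.0183, 0.1829]
ee_rot: [0.173, 0.685, 0.091, 0.702]
ft_force: [-1.1, 0.5, -1.3]
grip_width: 0.612
clock: 20.17
position: [0.5821, 0.0653, 0.1793]
ee_rot: [0.387, 0.594, 0.313, 0.631]
ft_force: [-0.7, -0.0, -0.4]
grip_width: 0.607
t 20.17 p [0.5821 0.0653 0.1793] x [ 0.097  0.856 -0.508] z [ 0.993 -0.117 -0.006] F [-0.7 -0.  -0.4] w 0.607 q [ 0.42  0.48 -0.09  1.73 -0.98  1.41  0.64]
shift cm [-0.72 10.61 -1.28] turn [ 0.008 -0.007 -0.   ]
```

```bash
python3 -m crank '[[1,[-0.2,2,0],[0.004,-0.004,0]],[1,[-0.2,2.5,0],[0.004,-0.003,0]],[1,[-0.2,2.5,0],[0,0,0]],[1,[-0.1,2,0],[0,0,0]],[1,[0,1.5,0],[0,0,0]],[1,[0,0,0],[0,0,0]],[1,[0,0,0],[0,0,0]]]'
cat > m.py <<'E'
from h import *
from scipy.optimize import least_squares
st(); ps={}
for n in ("top","scene"):
    c=viewer.camera(n); ps[n]=c
    for t in ["cap_mid","cap_mouth","stud_top","shoulder"]:
        for d in mark_of(t,c)[:4]:
            P=w(c,d["location"])
            if P[1]>0 and P[0]>.5: print(n,t,round(d["conf"],2),P.round(4),px(c,P).round(1))
E
python3 m.py
python3 - <<'E'
from h import *
a=viewer.camera("top"); b=viewer.camera("scene")
A=a["frame"][165:285,180:300]; B=b["frame"][220:340,290:410]
im=np.hstack([cv2.resize(x,None,fx=3.3,fy=3.3,interpolation=cv2.INTER_CUBIC) for x in (A,B)])[:,:,::-1]
cv2.imwrite("pics/crop5.png",np.clip(im.astype(float)*1.3,0,255).astype(np.uint8))
E
```

```text
clock: 20.75
position: [0.5756, 0.1716, 0.1813]
ee_rot: [0.387, 0.59, 0.319, 0.633]
ft_force: [0.2, -0.3, -0.4]
grip_width: 0.613
t 20.75 p [0.5756 0.1716 0.1813] x [ 0.101  0.86  -0.5  ] z [ 0.993 -0.114  0.005] F [ 0.2 -0.3 -0.4] w 0.613 q [ 0.32  0.4  -0.16  1.84 -1.06  1.26  0.61]
top cap_mid 0.98 [0.574  0.1603 0.189 ] [236.5 215.9]
top cap_mid 0.54 [0.5684 0.1656 0.1555] [236.9 222.2]
top cap_mouth 0.85 [0.5705 0.1632 0.1566] [238. 221.]
top stud_top 0.78 [0.5727 0.1597 0.1   ] [244.7 225.4]
top shoulder 0.83 [0.5671 0.1639 0.0672] [245.3 230.7]
scene cap_mid 0.56 [0.5758 0.1566 0.1838] [348.6 264.5]
scene cap_mouth 0.93 [0.575  0.1552 0.1559] [347.6 270.9]
scene stud_top 0.7 [0.5766 0.1629 0.104 ] [347.7 286.1]
scene shoulder 0.84 [0.5727 0.1625 0.0631] [347.8 293.9]
```

View pics/crop5.png

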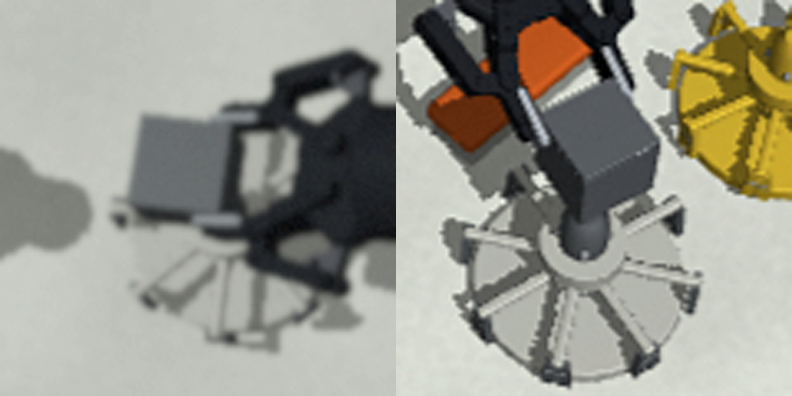

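The cap is upside-down, crown up, and above the stud in both views. I'll average a few detections to refine the horizontal offset.

```bash
cat > avg.py <<'E'
from h import *
import collections
D=collections.defaultdict(list)
for i in range(8):
  for n in ("top","scene"):
    c=viewer.camera(n)
    for t in ["cap_mid","cap_mouth","stud_top","shoulder","carousel"]:
        for d in mark_of(t,c)[:5]:
            P=w(c,d["location"])
            if np.hypot(P[0]-.573,P[1]-.16)<.03 and d["conf"]>.5: D[n,t].append(P)
for k,v in sorted(D.items()): print(k,len(v),np.median(v,0).round(4),np.std(v,0).round(4))
st()
E
python3 avg.py
```

```text
('scene', 'cap_mid') 9 [0.5774 0.1606 0.1823] [0.0017 0.0013 0.0083]
('scene', 'cap_mouth') 7 [0.5747 0.1576 0.1531] [0.0012 0.0014 0.0022]
('scene', 'carousel') 8 [ 5.724e-01  1.577e-01 -3.000e-04] [0.0017 0.0013 0.0008]
('scene', 'shoulder') 8 [0.5744 0.162  0.062 ] [0.0018 0.0018 0.0015]
('scene', 'stud_top') 8 [0.5767 0.1626 0.1037] [0.0009 0.0014 0.0014]
('top', 'cap_mid') 9 [0.5721 0.1608 0.1878] [0.0013 0.0012 0.0101]
('top', 'cap_mouth') 8 [0.5704 0.1628 0.156 ] [0.0011 0.0012 0.0014]
('top', 'carousel') 8 [ 0.5761  0.1606 -0.0013] [0.0013 0.0012 0.0014]
('top', 'shoulder') 7 [0.57   0.1626 0.0675] [0.0018 0.0008 0.0017]
('top', 'stud_top') 11 [0.5717 0.1614 0.1002] [0.0024 0.0015 0.0255]
t 26.15 p [0.5753 0.1707 0.1799] x [ 0.102  0.861 -0.498] z [ 0.993 -0.117  0.001] F [ 0.3 -0.5 -0.4] w 0.612 q [ 0.32  0.41 -0.16  1.84 -1.06  1.26  0.61]
```

Offset is about (0, +0.1) cm. I'll descend and check forces from the stud top onward.

```bash
python3 -m crank '[[1,[0,0.1,-1.5],[0,0,0]],[1,[0,0,-1.5],[0,0,0]],[1,[0,0,-1.5],[0,0,0]],[1,[0,0,-0.4],[0,0,0]],[1,[0,0,0],[0,0,0]]]'
python3 -c "from h import *;st()"
python3 -m crank '[[1,[0,0,-0.4],[0,0,0]],[1,[0,0,-0.4],[0,0,0]],[1,[0,0,0],[0,0,0]],[1,[0,0,0],[0,0,0]]]'
python3 -c "from h import *;st()"
```

```text
clock: 26.57
position: [0.5748, 0.1718, 0.1299]
ee_rot: [0.39, 0.59, 0.318, 0.631]
ft_force: [0.3, 0.5, -0.4]
grip_width: 0.606
t 26.57 p [0.5748 0.1718 0.1299] x [ 0.101  0.861 -0.498] z [ 0.993 -0.117 -0.001] F [ 0.3  0.5 -0.4] w 0.606 q [ 0.32  0.48 -0.17  1.86 -1.08  1.21  0.69]
clock: 26.9
position: [0.5754, 0.1717, 0.1232]
ee_rot: [0.389, 0.59, 0.318, 0.632]
ft_force: [-0.5, 0.2, -0.5]
grip_width: 0.609
t 26.9 p [0.5754 0.1717 0.1232] x [ 0.102  0.861 -0.498] z [ 0.993 -0.117  0.002] F [-0.5  0.2 -0.5] w 0.609 q [ 0.32  0.5  -0.17  1.86 -1.08  1.2   0.7 ]
```

```bash
for i in 1; do python3 -m crank '[[1,[0,0,-0.3],[0,0,0]],[1,[0,0,-0.2],[0,0,0]],[1,[0,0,0],[0,0,0]],[1,[0,0,0],[0,0,0]]]'; done
python3 -m crank '[[1,[0,0,-0.3],[0,0,0]],[1,[0,0,-0.2],[0,0,0]],[1,[0,0,0],[0,0,0]],[1,[0,0,0],[0,0,0]]]'
python3 -c "from h import *;print(telemetry.get_obs()['torque']);st()"
```

```text
clock: 27.23
position: [0.5752, 0.1718, 0.1178]
ee_rot: [0.389, 0.59, 0.318, 0.632]
ft_force: [1.0, -0.4, -0.3]
grip_width: 0.612
clock: 27.57
position: [0.5758, 0.1719, 0.116]
ee_rot: [0.39, 0.589, 0.32, 0.632]
ft_force: [-8.3, -8.0, 20.6]
grip_width: 0.607
[1.76159834 0.92818257 1.32603971]
t 27.57 p [0.5758 0.1719 0.116 ] x [ 0.102  0.863 -0.494] z [ 0.993 -0.116  0.003] F [-8.3 -8.  20.6] w 0.607 q [ 0.32  0.51 -0.17  1.86 -1.09  1.19  0.72]
```

Contact on the taper. The side force (-8, -8) says the cap sits too far to +x +y. I'll back up a little, shift, and retry.

```bash
python3 -m crank '[[1,[0,0,0.4],[0,0,0]],[1,[-0.2,-0.2,0],[0,0,0]],[1,[0,0,-0.2],[0,0,0]],[1,[0,0,-0.2],[0,0,0]],[1,[0,0,0],[0,0,0]],[1,[0,0,0],[0,0,0]]]'
python3 -c "from h import *;print(telemetry.get_obs()['torque']);st()"
python3 -m crank '[[1,[0,0,-0.2],[0,0,0]],[1,[0,0,0],[0,0,0]],[1,[0,0,0],[0,0,0]]]'
python3 -c "from h import *;print(telemetry.get_obs()['torque']);st()"
```

```text
clock: 28.07
position: [0.5733, 0.1696, 0.1123]
ee_rot: [0.389, 0.59, 0.318, 0.632]
ft_force: [1.3, -0.6, -0.8]
grip_width: 0.613
[-1.31036544  0.00283238 -0.1603735 ]
t 28.07 p [0.5733 0.1696 0.1123] x [ 0.102  0.861 -0.498] z [ 0.993 -0.117  0.001] F [ 1.3 -0.6 -0.8] w 0.613 q [ 0.33  0.51 -0.17  1.87 -1.09  1.19  0.72]
clock: 28.32
position: [0.5734, 0.1697, 0.1107]
ee_rot: [0.389, 0.59, 0.318, 0.632]
ft_force: [1.2, 0.3, -1.8]
grip_width: 0.609
[-1.29149408 -0.01159322 -0.24226609]
t 28.32 p [0.5734 0.1697 0.1107] x [ 0.102  0.861 -0.498] z [ 0.993 -0.117  0.001] F [ 1.2  0.3 -1.8] w 0.609 q [ 0.33  0.51 -0.17  1.87 -1.09  1.19  0.73]
```

It went past the taper with no load. I'll keep going.

```bash
python3 -m crank '[[1,[0,0,-0.3],[0,0,0]],[1,[0,0,-0.2],[0,0,0]],[1,[0,0,0],[0,0,0]],[1,[0,0,0],[0,0,0]]]'
python3 -c "from h import *;print(telemetry.get_obs()['torque']);st()"
python3 -m crank '[[1,[0,0,-0.3],[0,0,0]],[1,[0,0,0],[0,0,0]],[1,[0,0,0],[0,0,0]]]'
python3 -c "from h import *;print(telemetry.get_obs()['torque']);st()"
```

```text
clock: 28.65
position: [0.5733, 0.1697, 0.1056]
ee_rot: [0.389, 0.59, 0.318, 0.632]
ft_force: [1.2, 0.4, -1.8]
grip_width: 0.607
[-1.29340337 -0.08674519 -0.32181941]
t 28.65 p [0.5733 0.1697 0.1056] x [ 0.102  0.861 -0.498] z [ 0.993 -0.117  0.001] F [ 1.2  0.4 -1.8] w 0.607 q [ 0.33  0.52 -0.17  1.87 -1.09  1.18  0.74]
clock: 28.9
position: [0.5733, 0.1696, 0.1027]
ee_rot: [0.389, 0.59, 0.318, 0.632]
ft_force: [1.6, -1.4, -0.5]
grip_width: 0.611
[-1.30053824 -0.09071425 -0.33719477]
t 28.9 p [0.5733 0.1696 0.1027] x [ 0.102  0.861 -0.498] z [ 0.993 -0.117  0.001] F [ 1.6 -1.4 -0.5] w 0.611 q [ 0.33  0.53 -0.17  1.87 -1.09  1.18  0.74]
```

```bash
python3 -m crank '[[1,[0,0,-0.15],[0,0,0]],[1,[0,0,0],[0,0,0]]]'|grep -E "pos|force"
python3 -m crank '[[1,[0,0,-0.15],[0,0,0]],[1,[0,0,0],[0,0,0]]]'|grep -E "pos|force"
python3 -m crank '[[1,[0,0,-0.15],[0,0,0]],[1,[0,0,0],[0,0,0]]]'|grep -E "pos|force"
```

```text
position: [0.5735, 0.1697, 0.1014]
ft_force: [1.6, -0.9, 0.4]
position: [0.5738, 0.1698, 0.1006]
ft_force: [3.0, -1.5, 3.9]
position: [0.5742, 0.1698, 0.0997]
ft_force: [2.0, -2.5, 6.9]
```

```bash
python3 -m crank '[[1,[0,0,-0.15],[0,0,0]],[1,[0,0,0],[0,0,0]]]'|grep -E "pos|force"
python3 -m crank '[[1,[0,0,-0.15],[0,0,0]],[1,[0,0,0],[0,0,0]]]'|grep -E "pos|force"
python3 -m crank '[[1,[0,0,-0.15],[0,0,0]],[1,[0,0,0],[0,0,0]]]'|grep -E "pos|force"
```

```text
position: [0.574, 0.1694, 0.0972]
ft_force: [4.1, -0.4, -2.2]
position: [0.5737, 0.1693, 0.0948]
ft_force: [6.2, -0.1, -2.7]
position: [0.5737, 0.1692, 0.0931]
ft_force: [5.2, -0.4, -5.7]
```

```bash
python3 -m crank '[[1,[0,0,-0.15],[0,0,0]],[1,[0,0,0],[0,0,0]]]'|grep -E "pos|force"
python3 -m crank '[[1,[0,0,-0.15],[0,0,0]],[1,[0,0,0],[0,0,0]]]'|grep -E "pos|force"
```

```text
position: [0.5731, 0.1694, 0.0913]
ft_force: [4.5, 0.5, -5.2]
position: [0.5732, 0.1696, 0.0905]
ft_force: [3.2, -2.3, -2.3]
```

The force peaked at about 7 N and then dropped, which is the click. Now I'll press on until it's home.

```bash
for k in 1; do python3 -m crank '[[1,[0,0,-0.1],[0,0,0]],[1,[0,0,0],[0,0,0]],[1,[0,0,0],[0,0,0]]]'|grep -E "pos|force"; done
python3 -m crank '[[1,[0,0,-0.05],[0,0,0]],[1,[0,0,0],[0,0,0]],[1,[0,0,0],[0,0,0]]]'|grep -E "pos|force"
python3 -c "from h import *;print(telemetry.get_obs()['torque']);st()"
```

```text
position: [0.5732, 0.1697, 0.0899]
ft_force: [2.7, -2.2, -0.5]
position: [0.5733, 0.1698, 0.0895]
ft_force: [1.7, -2.5, 0.8]
[-1.09934804 -0.24080037 -0.48929209]
t 30.73 p [0.5733 0.1698 0.0895] x [ 0.102  0.861 -0.498] z [ 0.993 -0.117  0.001] F [ 1.7 -2.5  0.8] w 0.611 q [ 0.33  0.55 -0.17  1.87 -1.09  1.17  0.76]
```

```bash
python3 -m crank '[[1,[0,0,-0.1],[0,0,0]],[1,[0,0,0],[0,0,0]],[1,[0,0,0],[0,0,0]]]'|grep -E "pos|force"
python3 -m crank '[[1,[0,0,-0.1],[0,0,0]],[1,[0,0,0],[0,0,0]],[1,[0,0,0],[0,0,0]]]'|grep -E "pos|force"
python3 -c "from h import *;print(telemetry.get_obs()['torque']);st()"
```

```text
position: [0.5733, 0.1698, 0.0892]
ft_force: [-0.1, -4.7, 6.3]
position: [0.5733, 0.1699, 0.0892]
ft_force: [-4.1, -6.7, 14.4]
[0.75114604 0.1586005  0.46103667]
t 31.23 p [0.5733 0.1699 0.0892] x [ 0.102  0.862 -0.496] z [ 0.993 -0.116  0.002] F [-4.1 -6.7 14.4] w 0.607 q [ 0.33  0.55 -0.17  1.87 -1.1   1.17  0.77]
```

It has stopped solidly at 0.0892, 12.3 mm below first catch contact, so it's home. I'll trim the push slightly towards 10 N while still pressing, and look.

```bash
python3 -m crank '[[1,[0,0,0.03],[0,0,0]],[1,[0,0,0],[0,0,0]],[1,[0,0,0],[0,0,0]],[1,[0,0,0],[0,0,0]]]'|grep -E "pos|force"
python3 - <<'E'
from h import *
a=viewer.camera("top"); b=viewer.camera("scene")
A=a["frame"][165:285,180:300]; B=b["frame"][220:340,290:410]
im=np.hstack([cv2.resize(x,None,fx=3.3,fy=3.3,interpolation=cv2.INTER_CUBIC) for x in (A,B)])[:,:,::-1]
cv2.imwrite("pics/crop6.png",np.clip(im.astype(float)*1.3,0,255).astype(np.uint8))
for n,c in (("top",a),("scene",b)):
  for t in ("cap_mid","cap_mouth"):
    for d in mark_of(t,c)[:2]: print(n,t,round(d["conf"],2),w(c,d["location"]).round(4))
st()
E
```

```text
position: [0.5733, 0.1699, 0.0892]
ft_force: [-4.1, -6.1, 10.7]
top cap_mid 0.59 [ 0.5314 -0.2918  0.0203]
top cap_mid 0.55 [0.5709 0.1587 0.0967]
top cap_mouth 0.67 [0.5711 0.1613 0.0627]
top cap_mouth 0.66 [ 0.5351 -0.2933  0.0381]
scene cap_mid 0.96 [0.5755 0.1599 0.0911]
scene cap_mid 0.85 [ 0.5339 -0.2901  0.0156]
scene cap_mouth 0.84 [0.5724 0.1607 0.0638]
scene cap_mouth 0.51 [ 0.5375 -0.2909  0.0383]
t 31.87 p [0.5733 0.1699 0.0892] x [ 0.102  0.862 -0.496] z [ 0.993 -0.116  0.002] F [-3.2 -6.5 11.5] w 0.613 q [ 0.33  0.55 -0.17  1.87 -1.1   1.17  0.77]
```

View pics/crop6.png

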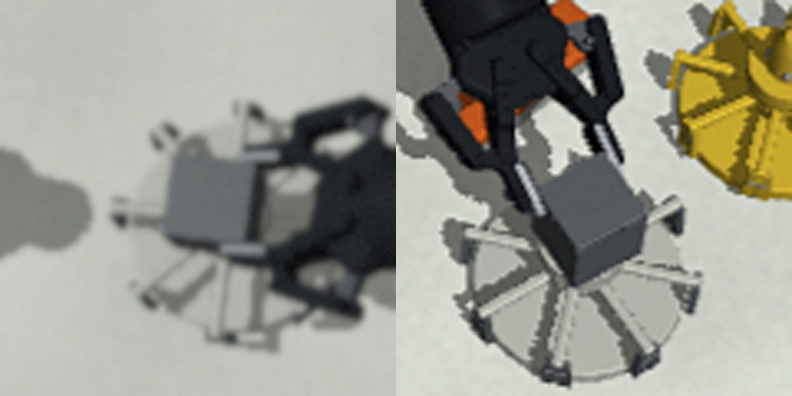

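The cap sits flat on the white shoulder: mouth at about 0.063, mid at about 0.094, as it should be. Push is 11 N and steady.

```bash
python3 -c "
from h import *
st(); print(manip.hand_in())"
```

```text
t 31.87 p [0.5733 0.1699 0.0892] x [ 0.102  0.862 -0.496] z [ 0.993 -0.116  0.002] F [-3.2 -6.5 11.5] w 0.613 q [ 0.33  0.55 -0.17  1.87 -1.1   1.17  0.77]
the job is handed in; nothing more can be done
None
```

I turned the larger cap over in two 90° steps: laid it on its side, re-gripped it, then turned it mouth-down. I set it over the stud of the white carousel and pressed it past the catches until it sat on the shoulder. I handed the job in at 31.9 s, with the arm still pushing down.

- **Click:** the downward force rose to about 7 N, just under the stated 8 to 10 N (the peak may have fallen between readings), then dropped.
- **Seated:** the tool stopped 12.3 mm below first contact with the catches, where 12 mm was expected. The pictures put the cap's mouth at 63–64 mm and its centre at 91–97 mm above the table. Fully home is 66 and 94 mm, so both agree within the networks' 4 mm error.
- **Final push:** about 11.5 N down. It reached 14.4 N first, so I eased it slightly without losing contact. A sideways force of about 7 N remains.
- **Problem on the way:** the first try at entering the stud caught on its tapered top at about 21 N. I backed off, shifted the cap 2 mm in x and y, and it then went in freely.
- **Other objects:** I never gripped them. The small cap is where it was, and the views I saw showed nothing displaced, but I did not re-measure the rest at the end.

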